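# Run the bed in and pull a proof on the bench press

## Task

Pull a proof on the green bench press: first take the red-banded paint tube that was left lying on the press base, in the bed's way, and lay it down on the table clear of the press. Then, with the lever still up, slide the bed by its handle in under the platen until it is fully home against its stop, smoothly enough that the covered printing block stays in its register corner on the bed. Last, pull the lever all the way down, leave it down with the bed home, and leave the pot and the teal-banded tube alone.

Things in the scene. Friction and masses are not known exactly. Their poses are not given: they have to be found in the camera images.
- press: Green bench proofing press, fixed to the table. Origin: centre of its underside, on the table; +y is the direction in which the bed runs in, z up. Base x = -105 to 105, y = -250 to 205 mm, flat top at z = 22. Rails on it at x = +-72, 10 wide, top z = 35. Stop bar y = 178 to 196, top z = 46. Uprights x = +-85 to 103, y = 79 to 131; crosshead y = 77 to 133, z = 147 to 177, lugs up to z = 202.
- bed (a joint): Sliding bed along the press's +y, m: 0 = fully out (as it starts), 0.26 = home against the stop. Friction 2.5 N; stays where left. Aluminium plate 156 (x) x 155 (y) x 10 mm, top 46 mm over the table; at 0 the plate spans y = -245 to -90 of the press. Handle and block travel with it. The tube, if left, jams it.
- bed_handle (a point): Middle of the bed's handle: black round bar along the press's x, 16 mm thick, 104 long, 62 mm over the table, 40 mm behind the bed plate's outer end (32 mm free between). Two 10 mm rods at x = +-34 mm join it to the bed; the 58 mm between them is free for a finger from above. Axes as the press's.
- register (a point): Point on the bed's top at the middle of the block's proper place, in the corner of two 6 mm high brass ledges (on the handle side and the far +x side of the block). Moves with the bed.
- block_foot (a point): Centre of the underside of the loose printing block: 110 (x) x 105 (y) x 28 mm, 0.3 kg, plywood and lino with its sheet under a grey pressing board, lying on the bed in the register corner; only friction holds it towards the platen.
- lever (a joint): Angle of the press lever, rad: 0 = raised, 50 degrees above the horizontal; 0.95 = all the way down (about 4 degrees below horizontal), at its stop. Starts up at 0 to 0.15. Stays where it is left; about 5 N at the grip moves it, a little more at the end as the platen meets the block. It is geared to the platen.
- lever_pivot (a point): Middle of the lever's pivot shaft, on top of the crosshead 192 mm over the table; the shaft runs along the press's x.
- lever_grip (a point): Middle of the lever's grip: a black round bar along the press's x, 20 mm thick, 98 mm free between two 12 mm arms, 160 mm from the pivot on the press's +y side (away from the bed). It swings down and outwards (+y) about the pivot, from about 315 to 180 mm over the table.
- tube_mid (a point): Middle of the red-banded white paint tube, 37 wide x 118 long x 30 mm high, 0.075 kg; its own y runs along it (black cap towards -y), z up. It lies on the press base between the rails, roughly along the press's x, 15 mm over the base; when it lies on the table this point is 15 mm over the table.
- red_tube: The same red-banded tube as a whole; origin at the middle of its underside, axes as for tube_mid.
- platen: Steel platen under the crosshead, 124 (x) x 108 (y) x 12 mm, at y = 51 to 159 mm of the press; origin at the centre of its underside, 88 mm over the table with the lever at 0. The lever moves it down 14 mm, onto the block.
- pot: Bystander: little blue colour pot with white lid, 60 mm across, 64 high, behind the press on its right. Origin: centre of its underside.
- teal_tube: Bystander: teal-banded paint tube 37 x 118 x 30 mm lying before the press at the left, its own y along it. Origin: middle of its underside.

How it is judged:
By the outcome, as a careful person would: the job done as asked, in the order asked, and still so for the second after the job is handed in, with the robot touching nothing.
It also fails if it takes over 59 s, if anything falls off the work surface, if the arm or the gripper's body presses on something with over 40 N, if the wrist force passes 120 N, or if a joint passes its speed limit or range.

## Robot

A 6-joint arm with a two-finger parallel gripper is mounted at the origin on the work surface; the furniture and walls round the work are solid. World frame = base frame: x ahead of the robot, y to its left, z up, the work surface at z = 0. Lengths are in m, angles in rad, forces in N, time in s.
With the tool pointing down it reaches from about 0.35 to 0.975 m from the base axis. Payload 4.9 kg.
Tool frame: the origin (TCP) lies at the very end of the fingers, on their centre line; the grasp point (between the pads) lies ctrl.grip_point_offset behind it (ctrl.grip_point_offset is the distance from the TCP to the grasp point, in m); z points along the fingers, y is the line along which they close (so a half turn about z gives the same grasp; the last joint's range is limited). The gripper opens to 85 mm and grips with 20 to 120 N. Pads are 22 mm wide; open, the fingers measure 114 mm over their backs; the gripper's body (76 mm by 85 mm) begins 54 mm behind the grasp point. The pads swing forward as they close: fully open they stand 13 mm farther back than shut.
Start: joints at [-1.22, 0.053, 1.613, -0, 1.476, -0.119], TCP at [0.283, -0.557, 0.231] pointing down, gripper open.
Joint ranges: [-3.01, 3.01], [-1.01, 2.22], [0.06, 2.58], [-1.02, 4.17], [0.09, 2.62], [-3.14, 3.14]. Speed limits (rad/s): [2.57, 2.57, 3.14, 3.14, 3.14, 3.14].

## Interface

Orientations are given as a rotation vector (axis times angle).
In Python, from station import ctrl gives the robot as it stands. The module is installed in compiled form; this text tells all that it offers.
- The arm moves only by the tool drive_tool, never from a script. Its argument "steps" is a list of rows, each an object with "translation": the shift along the tool's x, y, z normalised to -1 to 1, where 1 is 4 cm, a list of three; "angular": the turn, a rotation vector about the tool's x, y, z normalised to -1 to 1, where 1 is 8 degrees, a list of three; "gripper": the opening, from 0 (shut) to 1 (fully open). In form: [{"translation": [dx, dy, dz], "angular": [wx, wy, wz], "gripper": gripper}, ...]. A call has 1 to 8 rows; each row shifts and turns the commanded pose from where the row before left it, along the tool's axes as they then stand; what a row does not reach is not made up. A row lasts 1/8 s, in which the tool goes at most 62.5 mm and 10.7 degrees, less where a joint would pass 70% of its speed; a pose out of reach is approached as far as the arm can. A call with a number of a shift or a turn outside -1 to 1 is refused whole. A call with a gripper value outside its range is refused whole. The fingers move at their own pace and stop on an object; "force" is the grip in N (left out, the last holds). Time passes only in rows, so rows that do not move let the fingers close. It gives the time, the measured TCP pose, the force, the opening and the grip force at its end, in the units of the state.
- ctrl.get_obs(): the state, without advancing time (a new reading comes with each control period).
- ctrl.get_image(name): name is "scene" or "side" or "wrist"; returns a dict with "color" (420x560x3 uint8, red, green, blue), "depth" (420x560 float32, m along the optical axis (not along the pixel's ray), 0 where there is no reading), "fx", "fy", "cx", "cy" (pixels), "R" (3x3) and "t" (3): a world point X has camera coordinates R X + t. Camera axes: x right, y down, z forward; pixel columns grow to the right and rows downward; lengths in m; the calibration is good to about 2 mm. The wrist camera is an equidistant fisheye: a pixel r from the principal point sees the ray r / f radians off the axis. A picture is of the moment at which its call begins.
- ctrl.finish_job(): hands the job in; it is judged then, once.
The state is a dict: "t": time; "q": joint angles; "dq": joint speeds; "effort": joint torques, N m; "tool_pos": TCP position; "tool_rot": TCP orientation; "contact_force": force on the tool from outside, world axes, zero at the start; "wrist_torque": the same for the moment, N m; "opening": finger opening in m; "grip_force": force on a finger pad.
Only numpy, scipy, OpenCV 4.12 (cv2) and the standard library are available. Lean on these libraries where they do the work, as an engineer would, in place of code of your own. Each camera call takes 0.05 s, during which the arm holds its last target. There are 200 camera calls.

## Working session

There is one attempt and no reset: what is moved stays moved. The work goes in short steps, Python scripts to look and compute and a tool call to move; the robot and the scene stay as the last step left them, time stands still between calls to the robot, and variables do not carry over. Pictures are saved under pics/ and viewed, at most 11 in all, crops included, and the job is handed in when it is done.

Besides the shell and the picture viewer there is one more tool, called as a command line: name --argument value ..., lists and objects as JSON in quotes. drive_tool: Moves the arm, as the interface text tells. Its arguments: {"type":"object","properties":{"steps":{"type":"array"},"force":{"type":"number"}},"required":["steps"]}

```bash
mkdir -p pics
python3 - <<'E'
from station import ctrl
import cv2,numpy as np
for n in ("scene","side"):
    d=ctrl.get_image(n); cv2.imwrite(f"pics/{n}0.png",d["color"][:,:,::-1]); np.savez(f"{n}0.npz",**d)
    print(n,(-d["R"].T@d["t"]).round(3),d["R"][2].round(2),d["fx"])
o=ctrl.get_obs();print(o["tool_pos"],o["tool_rot"],o["t"],o["opening"],ctrl.grip_point_offset)
E
```

```text
scene [-0.066  0.351  1.099] [ 0.52 -0.35 -0.78] 464.8992409078428
side [0.165 0.378 1.14 ] [ 0.3  -0.41 -0.86] 482.6138878342275
[ 0.28273167 -0.55675881  0.23017026] [-3.05350763e+00 -7.30731224e-01  3.32040841e-04] 0.1 0.08577974898985823 0.0187
```

View pics/scene0.png

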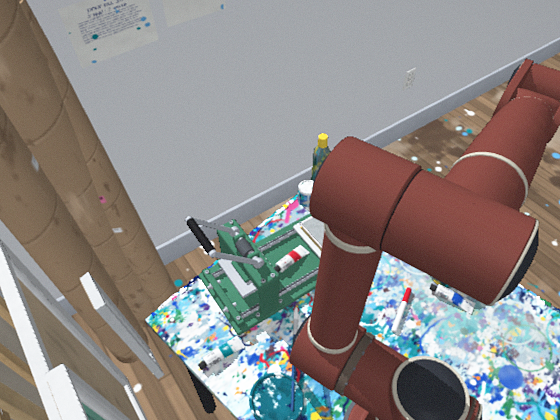

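View pics/side0.png

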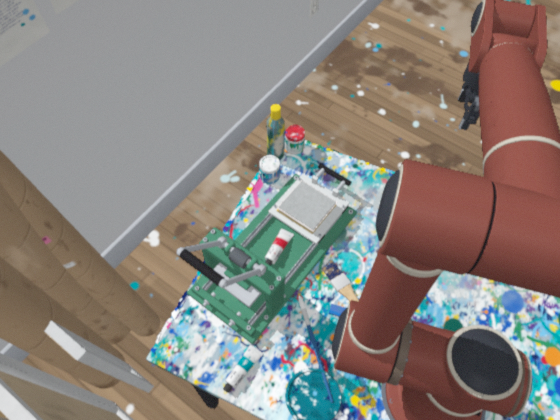

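The scene view shows the press at about (260,270). In the side view the press is at (270,260), the red tube at (279,245), the grip at (200,265), and the block at (308,207). Next I'll build an orthographic top view from the depth data.

```bash
cat > h.py <<'E'
import numpy as np,cv2
def cloud(d):
    v,u=np.mgrid[:420,:560]; z=d["depth"]
    P=np.stack([(u-d["cx"])/d["fx"]*z,(v-d["cy"])/d["fy"]*z,z],-1)
    return (P-d["t"])@d["R"]
E
python3 - <<'E'
from h import *
img=np.zeros((600,600,3),np.uint8);zb=np.full((600,600),-1.)
d=dict(np.load("side0.npz"));P=cloud(d)
big=cv2.resize(d["color"],None,fx=3,fy=3,interpolation=cv2.INTER_CUBIC)[140*3:400*3-180,165*3:365*3]
cv2.imwrite("pics/crop1.png",big[:600,:,::-1])
# bounds
m=(d["depth"]>0)
c=d["color"].astype(int);g=m&(c[...,1]>c[...,0]+25)&(c[...,1]>c[...,2]+10)&(P[...,2]>0.01)&(P[...,2]<.03)
v,u=np.nonzero(g);q=P[g];print(len(q),q.min(0),q.max(0),np.median(q[:,2]))
for (u,v) in [(308,207),(279,245),(200,265),(269,168),(240,370),(330,180),(245,345),(220,290)]:
    print(u,v,P[v,u].round(3))
r=cv2.minAreaRect((q[:,:2]*1000).astype(np.float32));print(r,cv2.boxPoints(r))
E
```

```text
4650 [ 0.27375104 -0.38684068  0.01027481] [0.63841972 0.18236221 0.02993561] 0.022083784503708386
308 207 [ 0.483 -0.195  0.078]
279 245 [ 0.488 -0.076  0.044]
200 265 [0.498 0.16  0.322]
269 168 [ 0.644 -0.241  0.065]
240 370 [0.376 0.222 0.029]
330 180 [ 0.508 -0.351 -0.002]
245 345 [0.408 0.167 0.   ]
220 290 [0.537 0.101 0.022]
((456.5592956542969, -102.00302124023438), (323.7032775878906, 593.58740234375), 4.130388259887695) [[ 273.75104  182.36224]
 [ 316.505   -409.68347]
 [ 639.36755 -386.3683 ]
 [ 596.6136   205.67743]]
```

View pics/crop1.png

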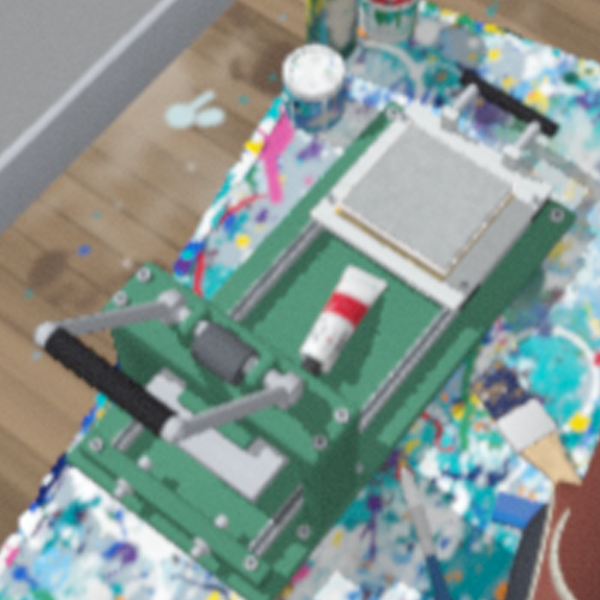

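The crop shows the bed plate and block, with the handle ends at (465,77) and (553,130). The red tube runs from its tail at (365,275) to its cap at (313,365). The grip ends are at (52,335) and (165,427), and the base corners at (572,213), (395,103), (68,455) and (265,597).

```bash
cat >> h.py <<'E'
def ray(d,u,v,z):
    r=d["R"].T@np.array([(u-d["cx"])/d["fx"],(v-d["cy"])/d["fy"],1]);o=-d["R"].T@d["t"]
    return o+r*(z-o[2])/r[2]
E
python3 - <<'E'
from h import *
d=dict(np.load("side0.npz"));P=cloud(d);c=d["color"].astype(int)
cr=lambda x,y,z:ray(d,165+x/3-.33,140+y/3-.33,z)
B=[(572,213,-1,-1),(395,103,1,-1),(68,455,1,1),(265,597,-1,1)]
for x,y,*_ in B: print("corner",cr(x,y,.022).round(4))
print("handle",cr(467,78,.066).round(4),cr(555,130,.066).round(4))
# bounded green fit
g=(c[...,1]>c[...,0]+15)&(c[...,1]>c[...,2]+8)&(abs(P[...,2]-.022)<.004)&(P[...,0]>.34)&(P[...,0]<.62)&(P[...,1]>-.32)&(P[...,1]<.2)
g=cv2.morphologyEx(g.astype(np.uint8),cv2.MORPH_OPEN,np.ones((3,3)))>0
r=cv2.minAreaRect((P[g][:,:2]*1000).astype(np.float32));print(r,cv2.boxPoints(r))
def blob(m,n):
    k,l,s,_=cv2.connectedComponentsWithStats(m.astype(np.uint8));i=1+np.argmax(s[1:,4]);q=P[l==i]
    r=cv2.minAreaRect((q[:,:2]*1000).astype(np.float32));print(n,len(q),np.median(q,0).round(4),q.min(0).round(3),q.max(0).round(3),r)
    return q
x,y=P[...,0],P[...,1];z=P[...,2]
dark=c.max(-1)<70
q=blob(dark&(z>.25)&(z<.36)&(x>.3)&(x<.7)&(y>0.05)&(y<.3),"grip")
blob(dark&(z>.05)&(z<.08)&(x>.35)&(x<.6)&(y>-.36)&(y<-.25),"handle")
blob((z>.07)&(z<.085)&(x>.38)&(x<.6)&(y>-.3)&(y<-.1),"block")
blob((z>.03)&(z<.06)&(x>.42)&(x<.54)&(y>-.13)&(y<.0),"tube")
blob((z>.008)&(z<.04)&(x>.28)&(x<.46)&(y>.17)&(y<.34),"teal")
blob((z>.055)&(z<.075)&(x>.58)&(x<.72)&(y>-.3)&(y<-.18),"pot")
E
```

```text
corner [ 0.3906 -0.2927  0.022 ]
corner [ 0.5888 -0.2957  0.022 ]
corner [0.5987 0.152  0.022 ]
corner [0.3973 0.1478 0.022 ]
handle [ 0.5356 -0.3317  0.066 ] [ 0.4401 -0.3312  0.066 ]
((493.72900390625, -62.34748840332031), (437.3634948730469, 209.29087829589844), 89.34417724609375) [[ 386.5874  -279.81714]
 [ 595.86456 -282.21268]
 [ 600.8706   155.12216]
 [ 391.59344  157.5177 ]]
grip 436 [0.4961 0.1619 0.3227] [0.45  0.151 0.312] [0.543 0.169 0.329] ((496.63543701171875, 159.73629760742188), (18.1705379486084, 93.1068344116211), 89.5679931640625)
handle 127 [ 0.4906 -0.3302  0.0669] [ 0.442 -0.338  0.058] [ 0.539 -0.325  0.073] ((490.5281982421875, -330.51019287109375), (12.458168029785156, 97.8721923828125), 88.79668426513672)
block 1526 [ 0.4916 -0.2018  0.0741] [ 0.434 -0.261  0.07 ] [ 0.552 -0.148  0.08 ] ((492.69830322265625, -204.16494750976562), (112.55258178710938, 116.34522247314453), 89.1838607788086)
tube 392 [ 0.4875 -0.0665  0.0429] [ 0.47 -0.12  0.03] [ 0.514 -0.019  0.054] ((490.62554931640625, -68.6998291015625), (32.84785461425781, 102.19308471679688), 8.760205268859863)
teal 586 [0.3765 0.2211 0.0211] [0.363 0.17  0.008] [0.396 0.274 0.032] ((378.75665283203125, 222.18580627441406), (32.91571044921875, 104.29163360595703), 0.5127767324447632)
pot 295 [ 0.6543 -0.2558  0.0628] [ 0.626 -0.284  0.055] [ 0.684 -0.228  0.071] ((654.7650756835938, -257.2727355957031), (52.704132080078125, 60.398292541503906), 36.68830490112305)
```

```bash
cat >> h.py <<'E'
from scipy.spatial.transform import Rotation as Ro
import json
def plan(pos,rot,n,grip,start=None):
    """rows from the present pose to pos/rot (3x3) in n equal rows"""
    from station import ctrl
    o=ctrl.get_obs();p=np.array(o["tool_pos"]);R=Ro.from_rotvec(o["tool_rot"]);p1=np.array(pos)
    w=(R.inv()*Ro.from_matrix(rot)).as_rotvec()/n;dp=(p1-p)/n
    rows=[]
    for i in range(n):
        t=R.inv().apply(dp)/.04;a=np.degrees(w)/8
        rows.append(dict(translation=[round(x,2) for x in t.tolist()],angular=[round(x,2) for x in a.tolist()],gripper=grip));R=R*Ro.from_rotvec(w)
    for k in range(0,n,8):print(json.dumps(rows[k:k+8]))
def down(yaw_y):
    """tool down, tool y at angle yaw_y (deg) in world"""
    a=np.radians(yaw_y);y=np.array([np.cos(a),np.sin(a),0]);z=np.array([0,0,-1.]);return np.stack([np.cross(y,z),y,z],1)
E
python3 - <<'E'
from h import *
for n in ("side0","scene0"):
    d=dict(np.load(n+".npz"));P=cloud(d);x,y,z=P[...,0],P[...,1],P[...,2]
    for lo in (.026,.033,.04):
        m=(z>lo)&(z<.06)&(x>.435)&(x<.55)&(y>-.135)&(y<.02)
        k,l,s,_=cv2.connectedComponentsWithStats(m.astype(np.uint8),connectivity=4);i=1+np.argmax(s[1:,4]);q=P[l==i]
        print(n,lo,len(q),cv2.minAreaRect((q[:,:2]*1000).astype(np.float32)),q[:,2].max())
    print("height map rows x .24-.38, cols y -.40..-.05")
    for xx in np.arange(.24,.39,.02):
        print(round(xx,2),[ (lambda h:int(1000*np.percentile(h,95)) if len(h) else None)(z[(d["depth"]>0)&(abs(x-xx)<.01)&(abs(y-yy)<.015)]) for yy in np.arange(-.42,-.05,.03)])
plan([.48,-.09,.19],down(8.8),14,1)
E
```

```text
side0 0.026 431 ((492.0299377441406, -73.91921997070312), (34.01950454711914, 112.93421173095703), 8.735058784484863) 0.054376848630592105
side0 0.033 360 ((489.3920593261719, -65.72233581542969), (31.233386993408203, 95.92256927490234), 8.665091514587402) 0.054376848630592105
side0 0.04 257 ((487.67169189453125, -58.11637878417969), (29.501752853393555, 80.49411010742188), 11.523707389831543) 0.054376848630592105
height map rows x .24-.38, cols y -.40..-.05
0.24 [574, 582, 588, 591, 591, 586, None, None, None, None, None, None, None]
0.26 [565, 570, 570, 566, None, None, None, None, 0, 2, 3, 15, 10]
0.28 [558, 545, None, None, None, None, 2, 3, 3, 4, 3, 16, 8]
0.3 [559, None, None, None, None, 4, 2, 4, 3, 3, 15, 16, 3]
0.32 [None, None, None, None, 3, 4, 2, 3, 4, 2, 17, 17, 3]
0.34 [None, None, 0, 2, 3, 3, 3, 2, 3, 3, 13, 14, 3]
0.36 [1, 4, 4, 3, 4, 3, 3, 2, 3, 8, 14, 11, 2]
0.38 [3, 3, 3, 2, 19, 22, 21, 21, 20, 19, 18, 18, 14]
scene0 0.026 375 ((493.47027587890625, -75.77073669433594), (40.606868743896484, 111.6104965209961), 6.535922050476074) 0.05634529888874416
scene0 0.033 313 
[... 1295 characters left out ...]
": [-0.0, -0.0, -0.64], "gripper": 1}, {"translation": [0.89, -0.15, 0.07], "angular": [-0.0, -0.0, -0.64], "gripper": 1}, {"translation": [0.9, -0.07, 0.07], "angular": [-0.0, -0.0, -0.64], "gripper": 1}]
[{"translation": [0.9, 0.01, 0.07], "angular": [-0.0, -0.0, -0.64], "gripper": 1}, {"translation": [0.9, 0.1, 0.07], "angular": [-0.0, -0.0, -0.64], "gripper": 1}, {"translation": [0.89, 0.18, 0.07], "angular": [-0.0, -0.0, -0.64], "gripper": 1}, {"translation": [0.87, 0.25, 0.07], "angular": [-0.0, -0.0, -0.64], "gripper": 1}, {"translation": [0.84, 0.33, 0.07], "angular": [-0.0, -0.0, -0.64], "gripper": 1}, {"translation": [0.81, 0.4, 0.07], "angular": [-0.0, -0.0, -0.64], "gripper": 1}]
```

drive_tool --steps '[{"translation":[0.7,-0.58,0.07],"angular":[0,0,-0.64],"gripper":1},{"translation":[0.75,-0.52,0.07],"angular":[0,0,-0.64],"gripper":1},{"translation":[0.8,-0.45,0.07],"angular":[0,0,-0.64],"gripper":1},{"translation":[0.84,-0.38,0.07],"angular":[0,0,-0.64],"gripper":1},{"translation":[0.87,-0.3,0.07],"angular":[0,0,-0.64],"gripper":1},{"translation":[0.9,-0.23,0.07],"angular":[0,0,-0.64],"gripper":1},{"translation":[0.91,-0.15,0.07],"angular":[0,0,-0.64],"gripper":1},{"translation":[0.92,-0.07,0.07],"angular":[0,0,-0.64],"gripper":1}]'

```text
t: 1.1
tool_pos: [0.3993, -0.2856, 0.2083]
tool_rot: [-2.603, -1.757, 0.0]
contact_force: [0.2, 0.5, -0.6]
opening: 0.0855
grip_force: 0.0
```

drive_tool --steps '[{"translation":[0.92,0.01,0.07],"angular":[0,0,-0.64],"gripper":1},{"translation":[0.92,0.1,0.07],"angular":[0,0,-0.64],"gripper":1},{"translation":[0.92,0.18,0.07],"angular":[0,0,-0.64],"gripper":1},{"translation":[0.9,0.25,0.07],"angular":[0,0,-0.64],"gripper":1},{"translation":[0.88,0.36,0.07],"angular":[0,0,-0.64],"gripper":1},{"translation":[0.85,0.45,0.07],"angular":[0,0,-0.64],"gripper":1},{"translation":[0,0,0],"angular":[0,0,0],"gripper":1}]'

```text
t: 1.98
tool_pos: [0.4881, -0.0782, 0.1913]
tool_rot: [-2.043, -2.384, 0.001]
contact_force: [0.4, -0.5, 0.3]
opening: 0.0854
grip_force: 0.0
```

Run:
```python
from h import *
from station import ctrl
d=ctrl.get_image("wrist");cv2.imwrite("pics/w1.png",d["color"][:,:,::-1]);np.savez("w1.npz",**d)
o=ctrl.get_obs();print(o["tool_pos"],np.degrees(Ro.from_rotvec(o["tool_rot"]).as_matrix()[:2,1]),o["t"],d["fx"],d["cx"],d["cy"])
plan([.491,-.074,.024],down(9),6,1)
```

```text
[ 0.48785944 -0.0793015   0.19147366] [56.63783078  8.65776969] 2.025 325.19226210127806 272.3814295837048 208.92291245251874
[{"translation": [0.02, 0.02, 0.7], "angular": [-0.0, -0.0, -0.01], "gripper": 1}, {"translation": [0.02, 0.02, 0.7], "angular": [-0.0, -0.0, -0.01], "gripper": 1}, {"translation": [0.02, 0.02, 0.7], "angular": [-0.0, -0.0, -0.01], "gripper": 1}, {"translation": [0.02, 0.02, 0.7], "angular": [-0.0, -0.0, -0.01], "gripper": 1}, {"translation": [0.02, 0.02, 0.7], "angular": [-0.0, -0.0, -0.01], "gripper": 1}, {"translation": [0.02, 0.02, 0.7], "angular": [-0.0, -0.0, -0.01], "gripper": 1}]
```

View pics/w1.png

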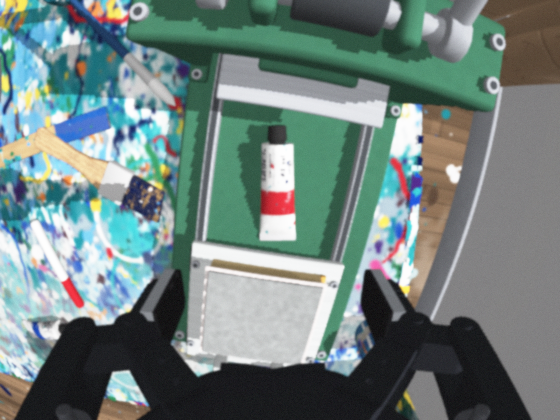

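The tube runs from its cap end at (277,126) to its tail at (279,240), with the mid at about (278,183). I'll turn these into positions with the fisheye model.

Run:
```python
from h import *
d=dict(np.load("w1.npz"))
def fe(u,v,z):
    a=np.array([(u-d["cx"])/d["fx"],(v-d["cy"])/d["fy"]]);r=np.hypot(*a)
    c=np.r_[a/r*np.sin(r),np.cos(r)];w=d["R"].T@c;o=-d["R"].T@d["t"];return o+w*(z-o[2])/w[2]
A=fe(277,126,.037);B=fe(279,240,.03);print(A,B,(A+B)/2,np.linalg.norm(A-B),np.degrees(np.arctan2(*(A-B)[:2])))
print(fe(260,190,.037),fe(297,190,.037))
print("rail inner",fe(220,130,.035),fe(365,130,.035))
```

```text
[ 0.48279052 -0.01765933  0.037     ] [ 0.50310642 -0.13093808  0.03      ] [ 0.49294847 -0.07429871  0.0335    ] 0.11529878650384975 -10.167578439970248
[ 0.47639496 -0.07973664  0.037     ] [ 0.51103031 -0.07428511  0.037     ]
rail inner [ 0.43144549 -0.02893986  0.035     ] [ 0.56476844 -0.00668288  0.035     ]
```

drive_tool --steps '[{"translation":[0.05,0.07,0.8],"angular":[0,0,-0.12],"gripper":1},{"translation":[0.05,0.07,0.8],"angular":[0,0,0],"gripper":1},{"translation":[0,0,0.8],"angular":[0,0,0],"gripper":1},{"translation":[0,0,0.8],"angular":[0,0,0],"gripper":1},{"translation":[0,0,0.6],"angular":[0,0,0],"gripper":1},{"translation":[0,0,0.36],"angular":[0,0,0],"gripper":1},{"translation":[0,0,0],"angular":[0,0,0],"gripper":1}]'

```text
t: 2.9
tool_pos: [0.492, -0.0757, 0.0248]
tool_rot: [-2.029, -2.396, 0.002]
contact_force: [0.6, 0.4, 0.3]
opening: 0.0851
grip_force: 0.0
```

drive_tool --steps '[{"translation":[0,0,0],"angular":[0,0,0],"gripper":0.3},{"translation":[0,0,0],"angular":[0,0,0],"gripper":0.3},{"translation":[0,0,0],"angular":[0,0,0],"gripper":0.3},{"translation":[0,0,0],"angular":[0,0,0],"gripper":0.3},{"translation":[0,0,0],"angular":[0,0,0],"gripper":0.3},{"translation":[0,0,0],"angular":[0,0,0],"gripper":0.3}]' --force 25

```text
t: 3.65
tool_pos: [0.4936, -0.0754, 0.0268]
tool_rot: [2.028, 2.398, 0.001]
contact_force: [-2.7, 0.4, 6.1]
opening: 0.0315
grip_force: 25.0
```

drive_tool --steps '[{"translation":[0,0,-0.3],"angular":[0,0,0],"gripper":0.3},{"translation":[0,0,-0.7],"angular":[0,0,0],"gripper":0.3},{"translation":[0,0,-0.8],"angular":[0,0,0],"gripper":0.3},{"translation":[0,0,-0.8],"angular":[0,0,0],"gripper":0.3},{"translation":[-0.2,-0.27,-0.4],"angular":[0,0,0],"gripper":0.3},{"translation":[-0.5,-0.67,0],"angular":[0,0,0],"gripper":0.3},{"translation":[-0.5,-0.67,0],"angular":[0,0,0],"gripper":0.3},{"translation":[-0.5,-0.67,0],"angular":[0,0,0],"gripper":0.3}]'

```text
t: 4.65
tool_pos: [0.4136, -0.158, 0.1461]
tool_rot: [2.028, 2.399, 0.0]
contact_force: [0.1, -0.1, -0.4]
opening: 0.0315
grip_force: 25.1
```

drive_tool --steps '[{"translation":[-0.5,-0.67,0],"angular":[0,0,0],"gripper":0.3},{"translation":[-0.5,-0.67,0],"angular":[0,0,0],"gripper":0.3},{"translation":[-0.5,-0.67,0],"angular":[0,0,0],"gripper":0.3},{"translation":[-0.5,-0.67,0],"angular":[0,0,0],"gripper":0.3},{"translation":[-0.3,-0.4,0],"angular":[0,0,0],"gripper":0.3},{"translation":[0,0,0],"angular":[0,0,0],"gripper":0.3}]'

```text
t: 5.4
tool_pos: [0.3075, -0.2692, 0.146]
tool_rot: [2.031, 2.396, 0.0]
contact_force: [0.6, 0.9, -0.4]
opening: 0.0316
grip_force: 25.1
```

drive_tool --steps '[{"translation":[0,0,0.7],"angular":[0,0,0],"gripper":0.3},{"translation":[0,0,0.8],"angular":[0,0,0],"gripper":0.3},{"translation":[0,0,0.8],"angular":[0,0,0],"gripper":0.3},{"translation":[0,0,0.7],"angular":[0,0,0],"gripper":0.3},{"translation":[0,0,0.4],"angular":[0,0,0],"gripper":0.3},{"translation":[0,0,0.1],"angular":[0,0,0],"gripper":0.3},{"translation":[0,0,0.02],"angular":[0,0,0],"gripper":0.3},{"translation":[0,0,0],"angular":[0,0,0],"gripper":0.3}]'

```text
t: 6.4
tool_pos: [0.3088, -0.2691, 0.0057]
tool_rot: [2.027, 2.398, -0.0]
contact_force: [0.0, -0.9, -0.5]
opening: 0.0315
grip_force: 25.1
```

drive_tool --steps '[{"translation":[0,0,0],"angular":[0,0,0],"gripper":0.6},{"translation":[0,0,0],"angular":[0,0,0],"gripper":0.8},{"translation":[0,0,0],"angular":[0,0,0],"gripper":0.9},{"translation":[0,0,-0.4],"angular":[0,0,0],"gripper":0.9},{"translation":[0,0,-0.8],"angular":[0,0,0],"gripper":0.9},{"translation":[0,0,-0.9],"angular":[0,0,0],"gripper":0.9},{"translation":[0,0,-0.9],"angular":[0,0,0],"gripper":0.9},{"translation":[0,0,-0.5],"angular":[0,0,0],"gripper":0.9}]'

```text
t: 7.4
tool_pos: [0.3087, -0.2694, 0.1473]
tool_rot: [2.027, 2.396, -0.001]
contact_force: [0.2, 0.3, -0.4]
opening: 0.0767
grip_force: 0.0
```

Run:
```python
from h import *
from station import ctrl
d=ctrl.get_image("wrist");cv2.imwrite("pics/w2.png",d["color"][:,:,::-1]);np.savez("w2.npz",**d)
o=ctrl.get_obs();print(o["tool_pos"],o["t"])
```

```text
[ 0.30951334 -0.27043646  0.14962061] 7.45
```

View pics/w2.png

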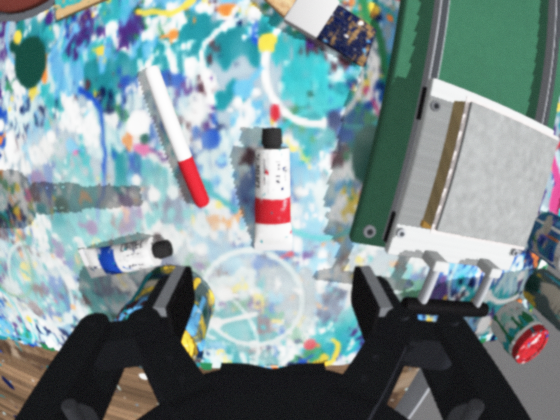

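The red tube lies flat on the table at (272,190), clear of the press. The handle is at about (445,307). Next I'll go above the handle.

Run:
```python
from h import *
plan([.491,-.331,.16],down(89.3),12,.9)
```

```text
[{"translation": [-0.19, 0.35, -0.02], "angular": [-0.0, 0.0, -0.83], "gripper": 0.9}, {"translation": [-0.23, 0.33, -0.02], "angular": [-0.0, 0.0, -0.83], "gripper": 0.9}, {"translation": [-0.26, 0.3, -0.02], "angular": [-0.0, 0.0, -0.83], "gripper": 0.9}, {"translation": [-0.3, 0.27, -0.02], "angular": [-0.0, 0.0, -0.83], "gripper": 0.9}, {"translation": [-0.32, 0.23, -0.02], "angular": [-0.0, 0.0, -0.83], "gripper": 0.9}, {"translation": [-0.35, 0.19, -0.02], "angular": [-0.0, 0.0, -0.83], "gripper": 0.9}, {"translation": [-0.37, 0.15, -0.02], "angular": [-0.0, 0.0, -0.83], "gripper": 0.9}, {"translation": [-0.38, 0.11, -0.02], "angular": [-0.0, 0.0, -0.83], "gripper": 0.9}]
[{"translation": [-0.39, 0.06, -0.02], "angular": [-0.0, 0.0, -0.83], "gripper": 0.9}, {"translation": [-0.4, 0.02, -0.02], "angular": [-0.0, 0.0, -0.83], "gripper": 0.9}, {"translation": [-0.4, -0.03, -0.02], "angular": [-0.0, 0.0, -0.83], "gripper": 0.9}, {"translation": [-0.39, -0.08, -0.02], "angular": [-0.0, 0.0, -0.83], "gripper": 0.9}]
```

drive_tool --steps '[{"translation":[-0.19,0.35,-0.02],"angular":[0,0,-0.83],"gripper":0.42},{"translation":[-0.23,0.33,-0.02],"angular":[0,0,-0.83],"gripper":0.42},{"translation":[-0.26,0.3,-0.02],"angular":[0,0,-0.83],"gripper":0.42},{"translation":[-0.3,0.27,-0.02],"angular":[0,0,-0.83],"gripper":0.42},{"translation":[-0.32,0.23,-0.02],"angular":[0,0,-0.83],"gripper":0.42},{"translation":[-0.35,0.19,-0.02],"angular":[0,0,-0.83],"gripper":0.42},{"translation":[-0.37,0.15,-0.02],"angular":[0,0,-0.83],"gripper":0.42},{"translation":[-0.38,0.11,-0.02],"angular":[0,0,-0.83],"gripper":0.42}]'

```text
t: 8.45
tool_pos: [0.4293, -0.3089, 0.1503]
tool_rot: [-0.736, -3.053, -0.001]
contact_force: [-0.7, 0.0, -0.1]
opening: 0.0357
grip_force: 0.0
```

drive_tool --steps '[{"translation":[-0.39,0.06,-0.02],"angular":[0,0,-0.83],"gripper":0.42},{"translation":[-0.4,0.02,-0.02],"angular":[0,0,-0.83],"gripper":0.42},{"translation":[-0.4,-0.03,-0.02],"angular":[0,0,-0.83],"gripper":0.42},{"translation":[-0.39,-0.08,-0.02],"angular":[0,0,-0.83],"gripper":0.42},{"translation":[0,0,0],"angular":[0,0,0],"gripper":0.42}]'

```text
t: 9.07
tool_pos: [0.4898, -0.3291, 0.1536]
tool_rot: [-0.022, -3.141, -0.001]
contact_force: [-0.1, 0.9, -0.2]
opening: 0.0356
grip_force: 0.0
```

Run:
```python
from h import *
from station import ctrl
d=ctrl.get_image("wrist");cv2.imwrite("pics/w3.png",d["color"][:,:,::-1]);np.savez("w3.npz",**d)
o=ctrl.get_obs();print(o["tool_pos"],o["t"],o["q"],o["opening"])
```

```text
[ 0.48929936 -0.32890667  0.15353395] 9.125 [-7.17955549e-01  3.02321637e-02  1.76872611e+00 -1.21304703e-04
  1.34424318e+00 -2.27368848e+00] 0.036007189685016365
```

View pics/w3.png

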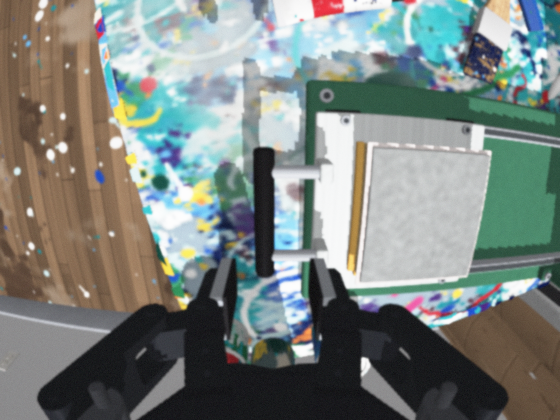

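The handle bar runs from (264,149) to (265,276), with rods at v of about 173 and 255. The block sits against its ledge, with corners at (372,143), (490,152), (466,277) and (360,282).

```bash
cat >> h.py <<'E'
def fe(d,u,v,z):
    a=np.array([(u-d["cx"])/d["fx"],(v-d["cy"])/d["fy"]]);r=np.hypot(*a)
    c=np.r_[a/r*np.sin(r),np.cos(r)];w=d["R"].T@c;o=-d["R"].T@d["t"];return o+w*(z-o[2])/w[2]
E
python3 - <<'E'
from h import *
d=dict(np.load("w3.npz"))
A=fe(d,264,149,.062);B=fe(d,265,276,.062);print(A,B,(A+B)/2,B-A)
for p in [(372,143),(490,152),(466,277),(360,282)]: print(fe(d,*p,.074))
for p in [(320,113),(483,123),(325,288)]: print("plate",fe(d,*p,.046))
E
```

```text
[ 0.44089673 -0.33529411  0.062     ] [ 0.54530989 -0.33668632  0.062     ] [ 0.49310331 -0.33599021  0.062     ] [ 0.10441315 -0.00139221  0.        ]
[ 0.43457339 -0.25882306  0.074     ]
[ 0.43652878 -0.15339331  0.074     ]
[ 0.55027386 -0.15452597  0.074     ]
[ 0.54656934 -0.25901564  0.074     ]
plate [ 0.41519774 -0.2924628   0.046     ]
plate [ 0.41444267 -0.14275339  0.046     ]
plate [ 0.56877702 -0.28283175  0.046     ]
```

drive_tool --steps '[{"translation":[-0.07,-0.13,0.5],"angular":[0,0,0],"gripper":0.42},{"translation":[0,0,0.8],"angular":[0,0,0],"gripper":0.42},{"translation":[0,0,0.8],"angular":[0,0,0],"gripper":0.42},{"translation":[0,0,0.5],"angular":[0,0,0],"gripper":0.42},{"translation":[0,0,0.12],"angular":[0,0,0],"gripper":0.42},{"translation":[0,0,0],"angular":[0,0,0],"gripper":0.42}]'

```text
t: 9.88
tool_pos: [0.4925, -0.3347, 0.046]
tool_rot: [0.021, 3.141, -0.001]
contact_force: [-0.4, -0.1, 0.7]
opening: 0.0354
grip_force: 0.0
```

drive_tool --steps '[{"translation":[0,0,0],"angular":[0,0,0],"gripper":0.3},{"translation":[0,0,0],"angular":[0,0,0],"gripper":0.24},{"translation":[0,0,0],"angular":[0,0,0],"gripper":0.2},{"translation":[0,0,0],"angular":[0,0,0],"gripper":0.1},{"translation":[0,0,0],"angular":[0,0,0],"gripper":0.1}]' --force 30

```text
t: 10.5
tool_pos: [0.4929, -0.3352, 0.0468]
tool_rot: [0.021, 3.14, -0.003]
contact_force: [-0.5, -0.5, 6.3]
opening: 0.0151
grip_force: 29.5
```

drive_tool --steps '[{"translation":[0,0.05,0],"angular":[0,0,0],"gripper":0.1},{"translation":[0,0.1,0],"angular":[0,0,0],"gripper":0.1},{"translation":[0,0.16,0],"angular":[0,0,0],"gripper":0.1},{"translation":[0,0.22,0],"angular":[0,0,0],"gripper":0.1},{"translation":[0,0.25,0],"angular":[0,0,0],"gripper":0.1},{"translation":[0,0.25,0],"angular":[0,0,0],"gripper":0.1},{"translation":[0,0.25,0],"angular":[0,0,0],"gripper":0.1},{"translation":[0,0.25,0],"angular":[0,0,0],"gripper":0.1}]'

```text
t: 11.5
tool_pos: [0.4938, -0.2737, 0.0468]
tool_rot: [0.021, 3.14, -0.003]
contact_force: [-0.5, -3.3, 5.6]
opening: 0.0153
grip_force: 29.6
```

drive_tool --steps '[{"translation":[0,0.25,0],"angular":[0,0,0],"gripper":0.1},{"translation":[0,0.25,0],"angular":[0,0,0],"gripper":0.1},{"translation":[0,0.25,0],"angular":[0,0,0],"gripper":0.1},{"translation":[0,0.25,0],"angular":[0,0,0],"gripper":0.1},{"translation":[0,0.25,0],"angular":[0,0,0],"gripper":0.1},{"translation":[0,0.25,0],"angular":[0,0,0],"gripper":0.1},{"translation":[0,0.25,0],"angular":[0,0,0],"gripper":0.1},{"translation":[0,0.25,0],"angular":[0,0,0],"gripper":0.1}]'

```text
t: 12.5
tool_pos: [0.4949, -0.1936, 0.0468]
tool_rot: [0.021, 3.14, -0.003]
contact_force: [-0.4, -2.9, 5.3]
opening: 0.0143
grip_force: 29.6
```

drive_tool --steps '[{"translation":[0,0.25,0],"angular":[0,0,0],"gripper":0.1},{"translation":[0,0.25,0],"angular":[0,0,0],"gripper":0.1},{"translation":[0,0.25,0],"angular":[0,0,0],"gripper":0.1},{"translation":[0,0.25,0],"angular":[0,0,0],"gripper":0.1},{"translation":[0,0.25,0],"angular":[0,0,0],"gripper":0.1},{"translation":[0,0.25,0],"angular":[0,0,0],"gripper":0.1},{"translation":[0,0.25,0],"angular":[0,0,0],"gripper":0.1},{"translation":[0,0.25,0],"angular":[0,0,0],"gripper":0.1}]'

```text
t: 13.5
tool_pos: [0.496, -0.1135, 0.0468]
tool_rot: [0.021, 3.14, -0.002]
contact_force: [-0.5, -2.2, 5.9]
opening: 0.0149
grip_force: 29.6
```

drive_tool --steps '[{"translation":[0,0.2,0],"angular":[0,0,0],"gripper":0.1},{"translation":[0,0.16,0],"angular":[0,0,0],"gripper":0.1},{"translation":[0,0.12,0],"angular":[0,0,0],"gripper":0.1},{"translation":[0,0.1,0],"angular":[0,0,0],"gripper":0.1},{"translation":[0,0.08,0],"angular":[0,0,0],"gripper":0.1},{"translation":[0,0.08,0],"angular":[0,0,0],"gripper":0.1},{"translation":[0,0.06,0],"angular":[0,0,0],"gripper":0.1},{"translation":[0,0.06,0],"angular":[0,0,0],"gripper":0.1}]'

```text
t: 14.5
tool_pos: [0.4965, -0.0792, 0.0468]
tool_rot: [0.021, 3.14, -0.002]
contact_force: [-0.1, -2.3, 7.0]
opening: 0.0146
grip_force: 29.7
```

drive_tool --steps '[{"translation":[0,0.05,0],"angular":[0,0,0],"gripper":0.1},{"translation":[0,0.05,0],"angular":[0,0,0],"gripper":0.1},{"translation":[0,0.04,0],"angular":[0,0,0],"gripper":0.1},{"translation":[0,0.04,0],"angular":[0,0,0],"gripper":0.1},{"translation":[0,0.04,0],"angular":[0,0,0],"gripper":0.1},{"translation":[0,0,0],"angular":[0,0,0],"gripper":0.1}]'

```text
t: 15.25
tool_pos: [0.4966, -0.0755, 0.0468]
tool_rot: [0.019, 3.14, -0.02]
contact_force: [-1.6, -21.3, 2.5]
opening: 0.015
grip_force: 29.8
```

drive_tool --steps '[{"translation":[0,-0.08,0],"angular":[0,0,0],"gripper":0.1},{"translation":[0,0,0],"angular":[0,0,0],"gripper":0.42},{"translation":[0,0,0],"angular":[0,0,0],"gripper":0.42},{"translation":[0,0,0],"angular":[0,0,0],"gripper":0.42},{"translation":[0,0,-0.3],"angular":[0,0,0],"gripper":0.42},{"translation":[0,0,-0.6],"angular":[0,0,0],"gripper":0.42},{"translation":[0,0,-0.6],"angular":[0,0,0],"gripper":0.42}]'

```text
t: 16.12
tool_pos: [0.4959, -0.073, 0.107]
tool_rot: [0.021, 3.141, 0.0]
contact_force: [0.3, -0.1, -0.1]
opening: 0.0358
grip_force: 0.0
```

Run:
```python
from h import *
from station import ctrl
d=ctrl.get_image("wrist");np.savez("w4.npz",**d)
e=ctrl.get_image("side");np.savez("s4.npz",**e)
a=d["color"][:,:,::-1]
b=cv2.resize(e["color"][130:390,140:390,::-1],(404,420))
cv2.imwrite("pics/w4.png",np.hstack([a,b])[:, :964] if 0 else cv2.resize(np.hstack([a,b]),(800,349)))
cv2.imwrite("pics/w4w.png",a)
o=ctrl.get_obs();print(o["tool_pos"],o["t"],o["opening"])
P=cloud(e);c=e["color"].astype(int);x,y,z=P[...,0],P[...,1],P[...,2]
m=(c.max(-1)<70)&(z>.25)&(z<.36)&(x>.43)&(x<.57)&(y>0.1)&(y<.3);print("grip",np.median(P[m],0),m.sum())
```

```text
[ 0.49828785 -0.07374996  0.10967238] 16.225 0.03570633665424881
grip [0.49602192 0.16181594 0.3228241 ] 424
```

View pics/w4.png

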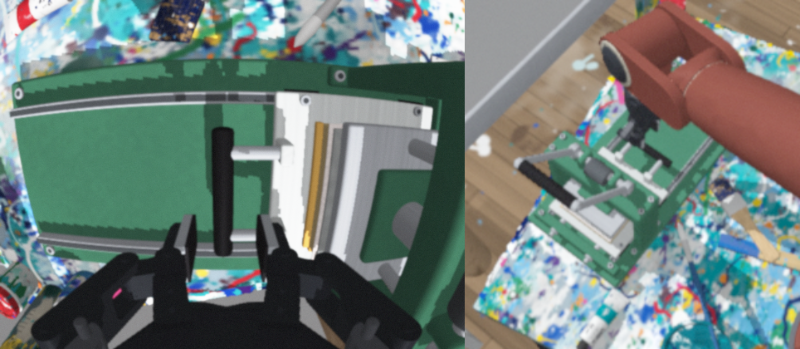

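Run:
```python
from h import *
a=np.load("w4.npz")["color"][110:320,310:450,::-1];b=np.load("w3.npz")["color"][110:320,300:440,::-1]
cv2.imwrite("pics/c4.png",cv2.resize(np.hstack([a,b]),(784,588),interpolation=cv2.INTER_CUBIC))
```

```text
(no output)
```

View pics/c4.png

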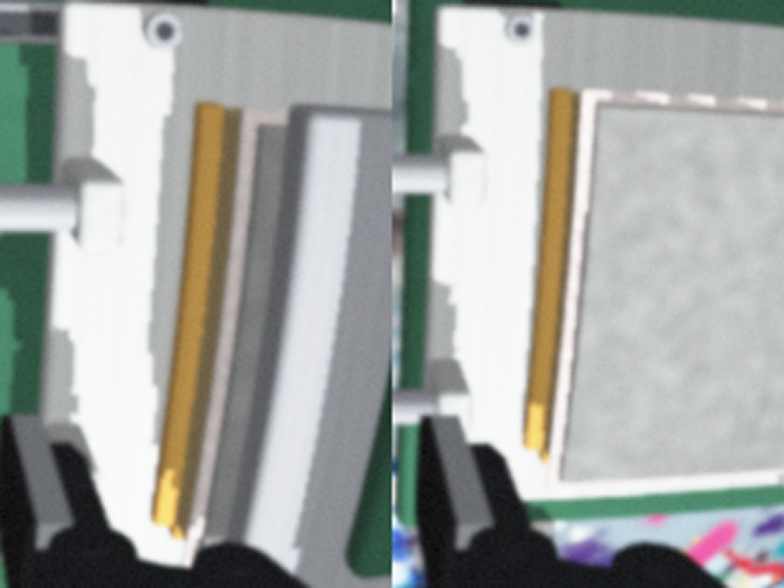

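Run:
```python
from h import *
def go(n,u0,x0,pts):
    d=dict(np.load(n))
    for nm,x,y,z in pts: print(n,nm,fe(d,u0+(x-x0)/2.8,110+y/2.8,z).round(4))
go("w3.npz",300,392,[("brass",551,95,.052),("brass",526,445,.052),("sheet",583,95,.07),("sheet",553,480,.07),("sheet mid",570,280,.07),("brass mid",541,280,.052)])
go("w4.npz",310,0,[("brass",197,108,.052),("brass",155,520,.052),("sheet",243,115,.07),("sheet",190,540,.07),("sheet mid",226,280,.07),("brass mid",188,280,.052)])
```

```text
w3.npz brass [ 0.4382 -0.2642  0.052 ]
w3.npz brass [ 0.5461 -0.2647  0.052 ]
w3.npz sheet [ 0.4358 -0.2604  0.07  ]
w3.npz sheet [ 0.5484 -0.26    0.07  ]
w3.npz sheet mid [ 0.4858 -0.2609  0.07  ]
w3.npz brass mid [ 0.4918 -0.2643  0.052 ]
w4.npz brass [ 0.4411 -0.0048  0.052 ]
w4.npz brass [ 0.5498 -0.0049  0.052 ]
w4.npz sheet [ 0.4398 -0.0005  0.07  ]
w4.npz sheet [ 0.5443 -0.001   0.07  ]
w4.npz sheet mid [ 0.4761 -0.0012  0.07  ]
w4.npz brass mid [ 0.4822 -0.0039  0.052 ]
```

Measured against the brass ledge, the block hasn't moved (3.8 mm before, 4.0 mm after). The bed travelled 260 mm, so it is home. The lever is still up. Next I'll go over the crosshead to the lever grip.

drive_tool --steps '[{"translation":[0,0,-0.7],"angular":[0,0,0],"gripper":0.5},{"translation":[0,0,-0.95],"angular":[0,0,0],"gripper":0.5},{"translation":[0,0,-0.95],"angular":[0,0,0],"gripper":0.5},{"translation":[0,0,-0.95],"angular":[0,0,0],"gripper":0.5},{"translation":[0,0,-0.95],"angular":[0,0,0],"gripper":0.5},{"translation":[0,0,-0.95],"angular":[0,0,0],"gripper":0.5},{"translation":[0,0,-0.95],"angular":[0,0,0],"gripper":0.5},{"translation":[0,0.3,-0.8],"angular":[0,0,0],"gripper":0.5}]'

```text
t: 17.23
tool_pos: [0.496, -0.0614, 0.3945]
tool_rot: [-0.022, -3.141, 0.0]
contact_force: [-0.4, -0.5, 0.1]
opening: 0.0427
grip_force: 0.0
```

drive_tool --steps '[{"translation":[0,0.7,0],"angular":[0,0,0],"gripper":0.5},{"translation":[0,0.8,0],"angular":[0,0,0],"gripper":0.5},{"translation":[0,0.8,0],"angular":[0,0,0],"gripper":0.5},{"translation":[0,0.8,0],"angular":[0,0,0],"gripper":0.5},{"translation":[0,0.8,0],"angular":[0,0,0],"gripper":0.5},{"translation":[0,0.8,0],"angular":[0,0,0],"gripper":0.5},{"translation":[0,0.8,0],"angular":[0,0,0],"gripper":0.5},{"translation":[0,0,0],"angular":[0,0,0],"gripper":0.5}]'

```text
t: 18.23
tool_pos: [0.4985, 0.1603, 0.3927]
tool_rot: [-0.016, -3.14, 0.0]
contact_force: [0.2, -0.2, 0.1]
opening: 0.043
grip_force: 0.0
```

Run:
```python
from h import *
from station import ctrl
d=ctrl.get_image("wrist");np.savez("w5.npz",**d)
cv2.imwrite("pics/w5.png",d["color"][:,:,::-1])
o=ctrl.get_obs();print(o["tool_pos"],o["t"],o["opening"],o["q"])
```

```text
[0.49866449 0.15933883 0.39281115] 18.275 0.042766190895098345 [ 1.67231836e-01 -2.32933292e-01  1.61661573e+00 -3.22248832e-04
  1.75933964e+00 -1.39211163e+00]
```

View pics/w5.png

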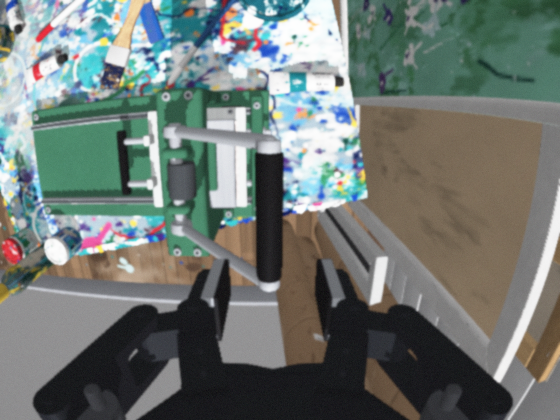

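The grip bar runs from (268,153) to (269,277). The teal tube is untouched at (307,81).

Run:
```python
from h import *
d=dict(np.load("w5.npz"))
A=fe(d,269,153,.314);B=fe(d,269,277,.314);print(A,B,(A+B)/2)
for th in np.arange(0,.96,.05): print(round(th,2),(.055+.16*np.cos(np.radians(49.6)-th)).round(4),(.192+.16*np.sin(np.radians(49.6)-th)).round(4),end=" | ")
```

```text
[0.4506035  0.15765075 0.314     ] [0.54733721 0.15647778 0.314     ] [0.49897035 0.15706426 0.314     ]
0.0 0.1587 0.3138 | 0.05 0.1647 0.3085 | 0.1 0.1703 0.3029 | 0.15 0.1757 0.297 | 0.2 0.1808 0.2908 | 0.25 0.1856 0.2844 | 0.3 0.1901 0.2778 | 0.35 0.1942 0.2709 | 0.4 0.198 0.2638 | 0.45 0.2014 0.2566 | 0.5 0.2044 0.2492 | 0.55 0.2071 0.2417 | 0.6 0.2094 0.234 | 0.65 0.2113 0.2262 | 0.7 0.2128 0.2184 | 0.75 0.2139 0.2105 | 0.8 0.2147 0.2025 | 0.85 0.215 0.1945 | 0.9 0.2149 0.1865 | 0.95 0.2144 0.1785 |
```

drive_tool --steps '[{"translation":[0,-0.03,0.6],"angular":[0,0,0],"gripper":0.5},{"translation":[0,0,0.8],"angular":[0,0,0],"gripper":0.5},{"translation":[0,0,0.7],"angular":[0,0,0],"gripper":0.5},{"translation":[0,0,0.29],"angular":[0,0,0],"gripper":0.5},{"translation":[0,0,0],"angular":[0,0,0],"gripper":0.4},{"translation":[0,0,0],"angular":[0,0,0],"gripper":0.3},{"translation":[0,0,0],"angular":[0,0,0],"gripper":0.15},{"translation":[0,0,0],"angular":[0,0,0],"gripper":0.15}]' --force 30

```text
t: 19.27
tool_pos: [0.4996, 0.1578, 0.3]
tool_rot: [0.021, 3.138, 0.001]
contact_force: [-0.0, -0.3, 4.0]
opening: 0.0188
grip_force: 29.7
```

drive_tool --steps '[{"translation":[0,0.15,0.13],"angular":[0,0,0],"gripper":0.15},{"translation":[0,0.14,0.14],"angular":[0,0,0],"gripper":0.15},{"translation":[0,0.13,0.15],"angular":[0,0,0],"gripper":0.15},{"translation":[0,0.13,0.15],"angular":[0,0,0],"gripper":0.15},{"translation":[0,0.12,0.16],"angular":[0,0,0],"gripper":0.15},{"translation":[0,0.11,0.17],"angular":[0,0,0],"gripper":0.15},{"translation":[0,0.1,0.17],"angular":[0,0,0],"gripper":0.15},{"translation":[0,0.1,0.18],"angular":[0,0,0],"gripper":0.15}]'

```text
t: 20.27
tool_pos: [0.5, 0.1965, 0.2477]
tool_rot: [0.022, 3.14, -0.002]
contact_force: [4.5, -4.7, 2.2]
opening: 0.0194
grip_force: 32.3
```

drive_tool --steps '[{"translation":[0,0.08,0.18],"angular":[0,0,0],"gripper":0.15},{"translation":[0,0.07,0.18],"angular":[0,0,0],"gripper":0.15},{"translation":[0,0.07,0.19],"angular":[0,0,0],"gripper":0.15},{"translation":[0,0.06,0.19],"angular":[0,0,0],"gripper":0.15},{"translation":[0,0.05,0.19],"angular":[0,0,0],"gripper":0.15},{"translation":[0,0.04,0.2],"angular":[0,0,0],"gripper":0.15},{"translation":[0,0.03,0.2],"angular":[0,0,0],"gripper":0.15},{"translation":[0,0.02,0.2],"angular":[0,0,0],"gripper":0.15}]'

```text
t: 21.28
tool_pos: [0.5003, 0.2135, 0.1868]
tool_rot: [0.021, 3.14, -0.0]
contact_force: [3.6, -2.4, 3.5]
opening: 0.0183
grip_force: 35.1
```

drive_tool --steps '[{"translation":[0,0.01,0.18],"angular":[0,0,0],"gripper":0.15},{"translation":[0,0,0.16],"angular":[0,0,0],"gripper":0.15},{"translation":[0,-0.01,0.14],"angular":[0,0,0],"gripper":0.15},{"translation":[0,0,0.1],"angular":[0,0,0],"gripper":0.15},{"translation":[0,0,0.06],"angular":[0,0,0],"gripper":0.15},{"translation":[0,0,0],"angular":[0,0,0],"gripper":0.15}]' --force 50

```text
t: 22.02
tool_pos: [0.5003, 0.2141, 0.1614]
tool_rot: [0.021, 3.14, 0.002]
contact_force: [4.6, -0.4, 2.8]
opening: 0.0182
grip_force: 50.4
```

drive_tool --steps '[{"translation":[0,0,0.06],"angular":[0,0,0],"gripper":0.15},{"translation":[0,0,0.06],"angular":[0,0,0],"gripper":0.15},{"translation":[0,0,0],"angular":[0,0,0],"gripper":0.15}]'

```text
t: 22.4
tool_pos: [0.5003, 0.2139, 0.1572]
tool_rot: [0.021, 3.14, 0.001]
contact_force: [4.6, -0.2, 6.3]
opening: 0.0187
grip_force: 51.0
```

drive_tool --steps '[{"translation":[0,0,0.06],"angular":[0,0,0],"gripper":0.15},{"translation":[0,0,0.06],"angular":[0,0,0],"gripper":0.15},{"translation":[0,0,0],"angular":[0,0,0],"gripper":0.15}]'

```text
t: 22.78
tool_pos: [0.5004, 0.2139, 0.1563]
tool_rot: [0.02, 3.14, 0.0]
contact_force: [-6.4, -4.4, 22.9]
opening: 0.0182
grip_force: 52.6
```

Run:
```python
from h import *
from station import ctrl
e=ctrl.get_image("side");P=cloud(e);c=e["color"].astype(int);x,y,z=P[...,0],P[...,1],P[...,2]
np.savez("s6.npz",**e)
m=(c.max(-1)<70)&(z>.15)&(z<.21)&(x>.43)&(x<.57)&(y>0.18)&(y<.25);print("grip",np.median(P[m],0),m.sum())
cv2.imwrite("pics/s6.png",cv2.resize(e["color"][200:400,140:340,::-1],(600,600),interpolation=cv2.INTER_CUBIC))
```

```text
grip [0.47780024 0.21924428 0.18875414] 203
```

View pics/s6.png

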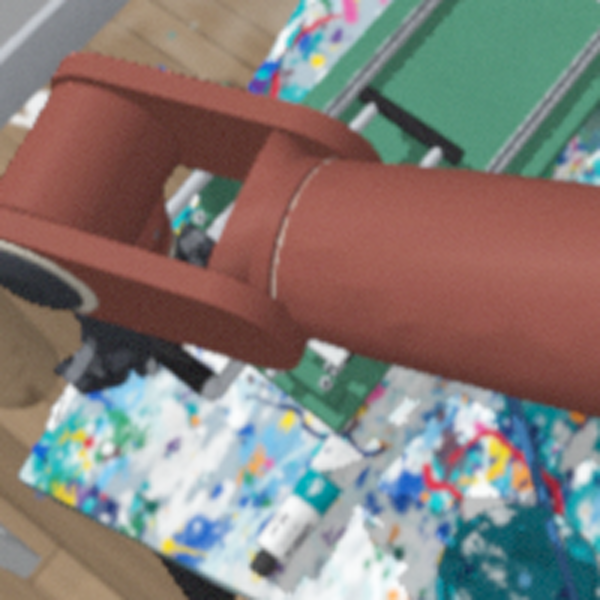

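The grip is down at z of about 0.179, as expected at the end stop, and the force jumped to 23 N there. The teal tube is untouched at (295,525). Next I'll release and back off.

drive_tool --steps '[{"translation":[0,0,-0.08],"angular":[0,0,0],"gripper":0.15},{"translation":[0,0,0],"angular":[0,0,0],"gripper":0.5},{"translation":[0,0,0],"angular":[0,0,0],"gripper":0.5},{"translation":[0,0,0],"angular":[0,0,0],"gripper":0.5},{"translation":[0,0,0],"angular":[0,0,0],"gripper":0.5},{"translation":[0,0,-0.3],"angular":[0,0,0],"gripper":0.5},{"translation":[0,0,-0.7],"angular":[0,0,0],"gripper":0.5},{"translation":[0,0,-0.9],"angular":[0,0,0],"gripper":0.5}]'

```text
t: 23.82
tool_pos: [0.4992, 0.2135, 0.2317]
tool_rot: [-0.021, -3.14, 0.0]
contact_force: [0.2, -0.2, -0.2]
opening: 0.0425
grip_force: 0.0
```

drive_tool --steps '[{"translation":[0,0,-0.9],"angular":[0,0,0],"gripper":0.5},{"translation":[0,0,-0.9],"angular":[0,0,0],"gripper":0.5},{"translation":[0,0,-0.9],"angular":[0,0,0],"gripper":0.5},{"translation":[0,-0.5,-0.6],"angular":[0,0,0],"gripper":0.5},{"translation":[0,-0.8,0],"angular":[0,0,0],"gripper":0.5},{"translation":[0,-0.8,0],"angular":[0,0,0],"gripper":0.5},{"translation":[0,-0.4,0],"angular":[0,0,0],"gripper":0.5},{"translation":[0,0,0],"angular":[0,0,0],"gripper":0.5}]'

```text
t: 24.82
tool_pos: [0.4984, 0.1131, 0.3634]
tool_rot: [0.023, 3.141, 0.001]
contact_force: [0.7, 0.4, -0.2]
opening: 0.0425
grip_force: 0.0
```

Run:
```python
from h import *
from station import ctrl
d=ctrl.get_image("wrist")
cv2.imwrite("pics/w7.png",d["color"][:,:,::-1])
o=ctrl.get_obs();print(o["tool_pos"],o["t"])
e=ctrl.get_image("side");P=cloud(e);c=e["color"].astype(int);x,y,z=P[...,0],P[...,1],P[...,2]
m=(c.max(-1)<70)&(z>.13)&(z<.35)&(x>.45)&(x<.55)&(y>0.15)&(y<.25);print("grip",np.median(P[m],0),m.sum())
m=(c.max(-1)<70)&(z>.05)&(z<.08)&(x>.44)&(x<.55)&(y>-0.1)&(y<-.04);print("handle",np.median(P[m],0),m.sum())
```

```text
[0.4983222  0.11374606 0.3632259 ] 24.875
grip [0.4974453 0.2175964 0.1895666] 322
handle [ 0.4839924  -0.07086572  0.068269  ] 154
```

View pics/w7.png

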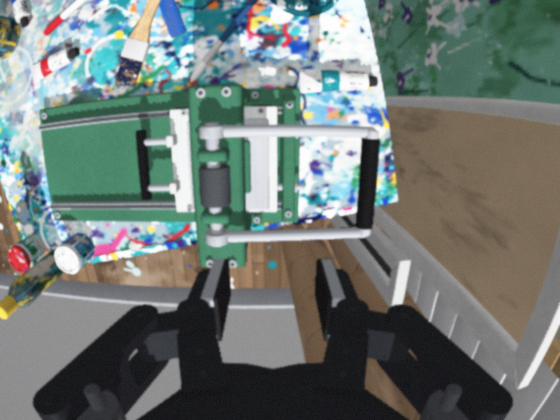

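The lever is down, with its grip at (369,180) and z of about 0.180. The bed is home, with its handle at (143,165) and y of -0.071. The red tube at (55,63), the teal tube at (340,80) and the pot at (73,255) are all in place. The robot is clear of everything.

```bash
python3 -c "
from station import ctrl
print(ctrl.finish_job())"
```

```text
the job is handed in; nothing more can be done
None
```

The job is handed in at about 25 s: the red tube is on the table clear of the press, the bed is home with the block still in its register corner when last seen before the lever came down, the lever is fully down, and the pot and teal tube were left alone.

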